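# Clear the carton rack and put the carton away

### The job

Someone left the dark grey tool case lying in the grey carton rack: lift it out first and set it down flat on the dark steel plate, near the middle. Then stand the slim silver carton upright in the rack at the grey end plate, in line with the end plate, and finally slide the blue keeper along until the carton is held snugly between keeper and end plate. Leave the yellow-and-white box, the bearing and the small bottle where they are.

Things in the scene. Friction and masses are not known exactly. Their poses are not given: they have to be found in the camera images.
- rack: Grey carton rack, fixed. Origin: centre of underside; y along it, z up. Base 136 (x) x 250 (y) mm, floor 8 mm above the bench. Side lips along y, 10 mm above the floor, 112 mm apart inside. End plate at the +y end, 128 mm wide, 55 mm above the floor, inner face at y = +112 mm; the carton's wide face (its x) stands along it. The keeper comes from the -y end.
- rack_wall (a point): Point on the rack floor at the middle of the foot of the end plate's inner face (rack x 0, y +112 mm, 8 mm above the bench).
- keeper (a joint): Blue keeper sliding along the rack's y (friction 1.5 N, stays where left). 0 = open, grows towards the end plate, m, range 0 to 0.155. Upright plate 100 mm wide, 10 mm thick, 55 mm above the floor, inner face at rack y = -50 mm + joint value. Behind it a low shoe (10 mm above the floor) carries a knob post. With the carton held snugly it reads 0.138.
- keeper_knob (a point): Grip point on the axis of the keeper's black knob (18 mm diameter, 42 to 75 mm above the bench), 60 mm above the bench, at rack x 0, y = -105 mm + joint value, 55 mm behind the keeper's inner face. The carton stands higher than the knob: let the fingers close along rack x so that the gripper's wide side clears the carton.
- case: Dark grey-black closed tool case with rounded edges lying flat in the rack, 0.35 kg nominal. Origin: underside. Its x is its short side (from -20 to +24 mm), y its long side (85 mm), 36 mm high. Grasp across the short side from above.
- carton: Slim silver carton standing on edge on the bench, light (about 0.09 kg). 100 (x) x 24 (y) x 118 (z) mm; origin at the centre of its underside. Grasp across the 24 mm side (y) near the top, above the rack's end plate.
- steel_sheet: Dark steel plate lying fixed on the bench, 186 (x) x 221 (y) x 6 mm thick; origin: centre of its underside. The tool case goes here.
- yellow_box: Yellow-and-white carton 50 (x) x 88 (y) x 62 mm, origin at centre of underside. To be left alone.
- bearing: Ball bearing lying flat, 68 mm diameter, 20 mm high, origin at centre of underside. To be left alone.
- threadlock: Small black bottle with a white spout, 30 x 45 x 128 mm, standing; origin at centre of underside. To be left alone.
Not all that is in view belongs to the job. Several things have the shape of the carton; the one meant has the colours described above.

How it is judged:
By the outcome, as a careful person would: the job done as asked, in the order asked, and still so for the second after the job is handed in, with the robot touching nothing.
It also fails if it takes over 72 s, if anything falls off the work surface, if the arm or the gripper's body presses on something with over 40 N, if the wrist force passes 120 N, or if a joint passes its speed limit or range.

### The arm

A 7-joint arm with a two-finger parallel gripper is mounted at the origin on a cart in front of the work surface, level with it; the furniture and walls round the work are solid. World frame = base frame: x ahead of the robot, y to its left, z up, the work surface at z = 0. Lengths are in mm, angles in rad, forces in N, time in s.
With the tool pointing down it reaches from about 400 to 875 mm from the base axis. Payload 4.4 kg.
Tool frame: the origin (TCP) lies midway between the tips of the shut fingers; the grasp point (between the pads) lies 19 mm behind it; z points along the fingers, y is the line along which they close (so a half turn about z gives the same grasp; the last joint's range is limited). The gripper opens to 85 mm and grips with 20 to 120 N. Pads are 22 mm wide; open, the fingers measure 114 mm over their backs; the gripper's body (76 mm by 85 mm) begins 54 mm behind the grasp point. The pads swing forward as they close: fully open they stand 13 mm farther back than shut.
Start: joints at [-1.356, 0.628, 0.038, 1.517, -0.027, 0.996, -0.02], TCP at [180.106, 624.563, 231.313] pointing down, gripper open.
Joint ranges: [-3.06, 3.06], [-0.37, 2.12], [-1.25, 1.32], [0.18, 2.47], [-1.1, 4.24], [0.23, 1.98], [-2.94, 2.94]. Speed limits (rad/s): [2.57, 2.57, 3.14, 3.14, 3.14, 3.14, 3.14].

### API

Orientations are given as [roll, pitch, yaw] about the fixed x, y, z axes, in that order (R = Rz(yaw) Ry(pitch) Rx(roll)).
In Python, from cell import readout, optics, order gives the robot as it stands.
- The arm moves only by the shell command python3 -m jog 'ROWS'. ROWS is a JSON object of lists of equal length, an entry for each row: "claw": the opening, from 0 (shut) to 1 (fully open); "xyz": the shift along the tool's x, y, z each as a share of 0.1 m, from -1 to 1, a list of three; "twist": the turn, a rotation vector about the tool's x, y, z each as a share of 180 degrees, from -1 to 1, a list of three. A call has 1 to 12 rows; each row shifts and turns the commanded pose from where the row before left it, along the tool's axes as they then stand; what a row does not reach is not made up. A row lasts 1/8 s, in which the tool goes at most 62.5 mm and 10.7 degrees, less where a joint would pass 70% of its speed; a pose out of reach is approached as far as the arm can. A call with a number of a shift or a turn outside -1 to 1 is refused whole. A call with a gripper value outside its range is refused whole. The fingers move at their own pace and stop on an object; the grip force is fixed at half the most. Time passes only in rows, so rows that do not move let the fingers close. It gives the time, the measured TCP pose, the force, the opening and the grip force at its end, in the units of the state.
- readout.read_state(): the state, without advancing time (a new reading comes with each control period).
- optics.get_image(name): name is "side" or "top" or "wrist"; returns a dict with "color" (420x560x3 uint8, red, green, blue), "fovy" (degrees; the focal length in pixels is half the picture's height over the tangent of half this angle, whatever the lens; pixels are square), "cx", "cy" (the principal point, pixels), "view" (4x4, takes a point from world to camera coordinates). Camera axes: x right, y up, looking along -z (the intrinsics and any distortion apply to the point x, -y, -z); pixel columns grow to the right and rows downward; lengths in mm; the calibration is good to about 2 mm. A picture is of the moment at which its call begins. There is no depth.
- order.finish_job(): hands the job in; it is judged then, once.
Trained networks look in the newest picture that a camera, given by its name, has taken for a name from the list of things; names that differ only in an ending like _2 or _b are one class to them, and where a whole thing is asked for, a point or a joint stands for the part that bears it (a point fixed in the world has none). Each returns a list of dicts, best first, with "score" (0 to 1); they miss things now and then, are a little off and sometimes report something else, mostly with a low value. They report only what shows in the picture. A call takes as long as a camera call. They do not tell look-alikes from the thing itself.
- optics.boxes_of(camera, label): "rect" ([left, top, width, height] in pixels, round what is visible of it).
The state is a dict: "clock": time; "qpos": joint angles; "qd": joint speeds; "tau": joint torques, N m; "eef_pos": TCP position; "tool_rot": TCP orientation; "force": force on the tool from outside, world axes, zero at the start; "torque": the same for the moment, N m; "width": finger opening in mm; "gripper_force": force on a finger pad.
Only numpy, scipy, OpenCV 4.12 (cv2) and the standard library are available. Lean on these libraries where they do the work, as an engineer would, in place of code of your own. Each camera call takes 0.05 s, during which the arm holds its last target. There are 200 camera calls.

## Working session

There is one attempt and no reset: what is moved stays moved. The work goes in short steps, Python scripts to look and compute and a shell command to move; the robot and the scene stay as the last step left them, time stands still between calls to the robot, and variables do not carry over. Pictures are saved under pics/ and viewed, at most 10 in all, crops included, and the job is handed in when it is done.

```bash
mkdir -p pics; ls
python3 - <<'E'
from cell import readout, optics
import cv2
s=readout.read_state(); print({k:s[k] for k in("clock","eef_pos","tool_rot","width","force")})
for n in("top","side"):
    im=optics.get_image(n); cv2.imwrite(f"pics/{n}0.png",im["color"][:,:,::-1]); print(n,im["fovy"],im["cx"],im["cy"],[k for k in im]); print(im["view"])
    for l in("rack","keeper","case","carton","steel_sheet","yellow_box","bearing","threadlock","keeper_knob"):
        print(l,[(round(b["score"],2),[round(v) for v in b["rect"]]) for b in optics.boxes_of(n,l)][:4])
E
```

```text
pics
{'clock': 0.0, 'eef_pos': array([179.90251414, 623.92735362, 230.37896625]), 'tool_rot': array([-3.13964187e+00,  6.33919461e-06,  2.86079500e+00]), 'width': 85.11790699934889, 'force': array([-0.54352658, -0.60380934,  0.08511767])}
top 56.387001481337435 283.74478532928333 202.3758517660694 ['color', 'fovy', 'cx', 'cy', 'view']
[[-2.42762263e-02 -9.99617652e-01  1.32368861e-02  8.19754089e+01]
 [ 9.98447645e-01 -2.35796115e-02  5.04608919e-02 -5.77188750e+02]
 [-5.01294777e-02  1.44413378e-02  9.98638315e-01 -1.31967134e+03]
 [ 0.00000000e+00  0.00000000e+00  0.00000000e+00  1.00000000e+00]]
rack [(0.79, [258, 182, 79, 63])]
keeper [(0.68, [303, 190, 25, 34])]
case [(0.59, [275, 210, 24, 20])]
carton [(0.91, [139, 216, 23, 32]), (0.86, [223, 223, 16, 33])]
steel_sheet [(0.86, [368, 190, 66, 63])]
yellow_box [(0.87, [183, 235, 30, 22])]
bearing [(0.75, [300, 247, 22, 20])]
threadlock []
keeper_knob [(0.56, [305, 196, 26, 31])]
side 51.0448693016556 280.41233521373573 205.1042840151849 ['color', 'fovy', 'cx', 'cy', 'view']
[[ 9.74047912e-01 -2.25980820e-01  1.27802132e-02 -5.62867824e+02]
 [ 7.86448014e-02  3.90849082e-01  9.17088867e-01 -1.39168103e+02]
 [-2.12239629e-01 -8.92283399e-01  3.98477949e-01 -9.79090084e+02]
 [ 0.00000000e+00  0.00000000e+00  0.00000000e+00  1.00000000e+00]]
rack [(0.63, [221, 197, 93, 75])]
keeper [(0.56, [255, 224, 42, 32])]
case [(0.96, [241, 209, 28, 31])]
carton [(0.75, [208, 144, 33, 28]), (0.64, [206, 170, 37, 37]), (0.6, [195, 242, 28, 22])]
steel_sheet [(0.64, [236, 296, 113, 89])]
yellow_box [(0.58, [234, 299, 117, 86]), (0.52, [202, 172, 7, 21])]
bearing [(0.97, [196, 240, 28, 26])]
threadlock [(0.63, [365, 224, 20, 52])]
keeper_knob [(0.6, [258, 219, 40, 40])]
```

Run:
```python
import cv2
a=cv2.imread("pics/top0.png")[150:300,110:450]; cv2.imwrite("pics/top0c.png",cv2.resize(a,None,fx=2.35,fy=2.35,interpolation=2))
b=cv2.imread("pics/side0.png")[120:400,180:420]; cv2.imwrite("pics/side0c.png",cv2.resize(b,None,fx=2.1,fy=2.1,interpolation=2))
```

```text
(no output)
```

View pics/top0c.png

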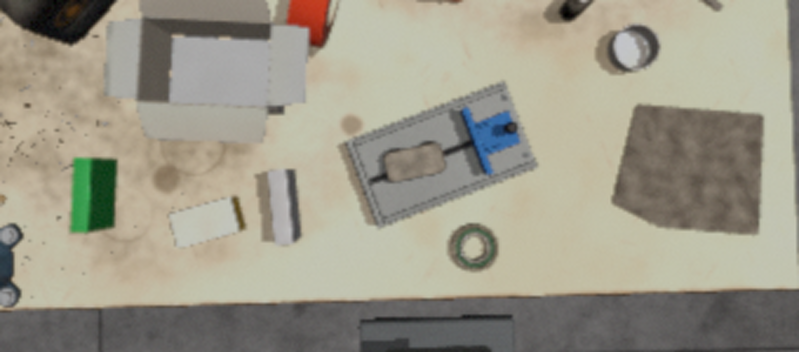

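View pics/side0c.png

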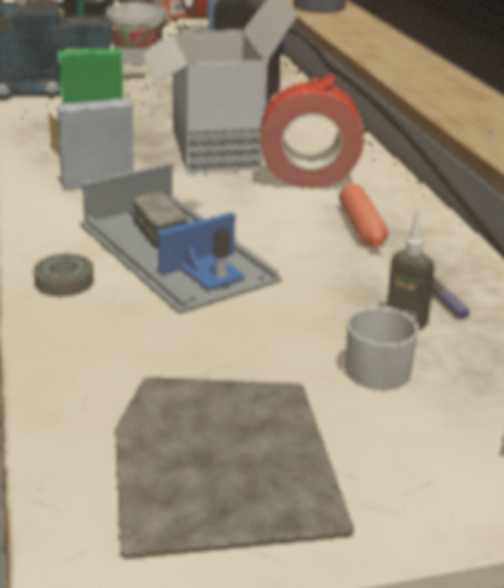

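```bash
cat > h.py <<'E'
import numpy as np, cv2
from cell import readout, optics
def shot(n,save=None):
    im=optics.get_image(n)
    if save: cv2.imwrite(save,im["color"][:,:,::-1])
    return im
def unproj(im,uv,z):
    f=210/np.tan(np.radians(im["fovy"]/2)); uv=np.atleast_2d(uv).astype(float)
    d=np.c_[(uv[:,0]-im["cx"])/f,-(uv[:,1]-im["cy"])/f,-np.ones(len(uv))]
    V=im["view"];R=V[:3,:3];c=-R.T@V[:3,3]; d=d@R
    return c+d*((z-c[2])/d[:,2])[:,None]
def proj(im,P):
    f=210/np.tan(np.radians(im["fovy"]/2)); V=im["view"]
    p=np.atleast_2d(P)@V[:3,:3].T+V[:3,3]
    return np.c_[im["cx"]+f*p[:,0]/-p[:,2], im["cy"]-f*p[:,1]/-p[:,2]]
E
python3 - <<'E'
from h import *
im=shot("top")
o=np.array([110,150]);c=lambda *p:np.array(p)/2.35+o
print("sheet",unproj(im,c((637,104),(763,116),(757,234),(652,228),(613,200)),6).round(0))
print("rack lip corners",unproj(im,c((505,82),(537,163),(379,226),(340,145)),12).round(0))
print("carton top",unproj(im,c((264,173),(287,170),(296,243),(275,246)),118).round(0))
print("case",unproj(im,c((414,162)),44).round(0), "knob",unproj(im,c((511,128)),75).round(0))
print("bearing, yellow",unproj(im,c((473,246),(207,221)),20).round(0))
s=shot("side")
o=np.array([180,120]);c=lambda *p:np.array(p)/2.1+o
print("S sheet",unproj(s,c((145,377),(303,384),(352,532),(121,555),(115,432)),6).round(0))
print("S rack",unproj(s,c((180,310),(280,277)),6).round(0), "bottle",unproj(s,c((405,320)),0).round(0))
print("S carton top",unproj(s,c((62,104),(131,100)),118).round(0))
print("S carton bottom",unproj(s,c((66,187),(134,177)),0).round(0))
w=shot("wrist","pics/w0.png");print(w["fovy"],w["view"].round(3), readout.read_state()["tool_rot"])
E
```

```text
sheet [[ 599. -267.    6.]
 [ 578. -452.    6.]
 [ 406. -436.    6.]
 [ 418. -283.    6.]
 [ 460. -227.    6.]]
rack lip corners [[ 636.  -74.   12.]
 [ 517. -117.   12.]
 [ 432.  114.   12.]
 [ 550.  168.   12.]]
carton top [[512. 263. 118.]
 [515. 232. 118.]
 [418. 222. 118.]
 [415. 250. 118.]]
case [[522.  62.  44.]] knob [[566. -73.  75.]]
bearing, yellow [[400. -20.  20.]
 [445. 360.  20.]]
S sheet [[ 461. -229.    6.]
 [ 603. -270.    6.]
 [ 581. -455.    6.]
 [ 409. -440.    6.]
 [ 423. -302.    6.]]
S rack [[ 517. -119.    6.]
 [ 642.  -72.    6.]] bottle [[ 748. -178.    0.]]
S carton top [[428. 251. 118.]
 [522. 250. 118.]]
S carton bottom [[427. 241.   0.]
 [525. 257.   0.]]
70.39348683424205 [[ 2.76000e-01  9.61000e-01 -1.00000e-03 -6.49142e+02]
 [-9.28000e-01  2.67000e-01 -2.60000e-01  3.36380e+01]
 [-2.50000e-01  7.30000e-02  9.66000e-01 -3.78070e+02]
 [ 0.00000e+00  0.00000e+00  0.00000e+00  1.00000e+00]] [-3.14156905e+00 -3.95661149e-05  2.86079004e+00]
```

```bash
cat >> h.py <<'E'
import json
from scipy.spatial.transform import Rotation as Ro
def plan(x,y,z,yaw_deg,n,claw,cur=None,dec=2):
    "rows (tool axes, jog units) from here to a tool-down pose, n rows"
    s=readout.read_state(); p=np.array(s["eef_pos"]); R=Ro.from_euler("xyz",s["tool_rot"])
    T=np.array([x,y,z],float)
    G=Ro.from_euler("xyz",[np.pi,0,np.radians(yaw_deg)])
    tw=((R.inv()*G).as_rotvec()/np.pi/n).round(4); X=[]
    for i in range(n):
        d=R.inv().apply((T-p)/(n-i))/100; d=d.round(dec); X.append(d.tolist())
        p=p+R.apply(d*100); R=R*Ro.from_rotvec(tw*np.pi)
    print(json.dumps({"claw":[claw]*n,"xyz":X,"twist":[tw.tolist()]*n}), "end",p.round(1),R.as_euler("xyz",degrees=True).round(2))
E
python3 -c "
from h import *
plan(505,50,240,98,12,0.75)"
```

```text
{"claw": [0.75, 0.75, 0.75, 0.75, 0.75, 0.75, 0.75, 0.75, 0.75, 0.75, 0.75, 0.75], "xyz": [[-0.39, -0.39, -0.01], [-0.43, -0.35, -0.01], [-0.46, -0.3, -0.01], [-0.49, -0.26, -0.01], [-0.51, -0.21, -0.01], [-0.52, -0.16, -0.01], [-0.54, -0.11, -0.0], [-0.55, -0.06, -0.01], [-0.55, -0.0, -0.0], [-0.54, 0.05, -0.01], [-0.54, 0.1, -0.0], [-0.53, 0.15, -0.01]], "twist": [[-0.0, -0.0, 0.0305], [-0.0, -0.0, 0.0305], [-0.0, -0.0, 0.0305], [-0.0, -0.0, 0.0305], [-0.0, -0.0, 0.0305], [-0.0, -0.0, 0.0305], [-0.0, -0.0, 0.0305], [-0.0, -0.0, 0.0305], [-0.0, -0.0, 0.0305], [-0.0, -0.0, 0.0305], [-0.0, -0.0, 0.0305], [-0.0, -0.0, 0.0305]]} end [505.   49.8 240.3] [-180.      0.     98.03]
```

```bash
python3 -m jog '{"claw":[0.75,0.75,0.75,0.75,0.75,0.75,0.75,0.75,0.75,0.75,0.75,0.75],"xyz":[[-0.39,-0.39,-0.01],[-0.43,-0.35,-0.01],[-0.46,-0.3,-0.01],[-0.49,-0.26,-0.01],[-0.51,-0.21,-0.01],[-0.52,-0.16,-0.01],[-0.54,-0.11,0],[-0.55,-0.06,-0.01],[-0.55,0,0],[-0.54,0.05,-0.01],[-0.54,0.1,0],[-0.53,0.15,-0.01]],"twist":[[0,0,0.0305],[0,0,0.0305],[0,0,0.0305],[0,0,0.0305],[0,0,0.0305],[0,0,0.0305],[0,0,0.0305],[0,0,0.0305],[0,0,0.0305],[0,0,0.0305],[0,0,0.0305],[0,0,0.0305]]}'
python3 -m jog '{"claw":[0.75,0.75],"xyz":[[0,0,0],[0,0,0]],"twist":[[0,0,0],[0,0,0]]}'
python3 - <<'E'
from h import *
w=shot("wrist","pics/w1.png"); np.savez("w1.npz",**w); print(w["view"].round(3))
for l in("rack","case","keeper","keeper_knob"): print(l,[(round(b["score"],2),[round(v) for v in b["rect"]]) for b in optics.boxes_of("wrist",l)][:2])
E
```

```text
clock: 2.65
eef_pos: [505.9, 48.4, 240.6]
tool_rot: [3.141, -0.0, 1.708]
force: [0.5, -0.2, -0.1]
width: 63.6
gripper_force: 0.0
clock: 2.9
eef_pos: [504.7, 50.3, 240.2]
tool_rot: [-3.141, -0.001, 1.711]
force: [0.8, 0.0, -0.3]
width: 63.9
gripper_force: 0.0
[[ 9.90000e-01  1.41000e-01 -1.00000e-03 -5.05673e+02]
 [-1.36000e-01  9.56000e-01 -2.60000e-01  5.71560e+01]
 [-3.50000e-02  2.58000e-01  9.66000e-01 -3.81250e+02]
 [ 0.00000e+00  0.00000e+00  0.00000e+00  1.00000e+00]]
rack [(0.9, [223, 97, 138, 211])]
case [(0.79, [279, 143, 44, 76]), (0.26, [224, 98, 137, 211])]
keeper [(0.57, [267, 235, 85, 74])]
keeper_knob [(0.76, [266, 236, 89, 74])]
```

View pics/w1.png

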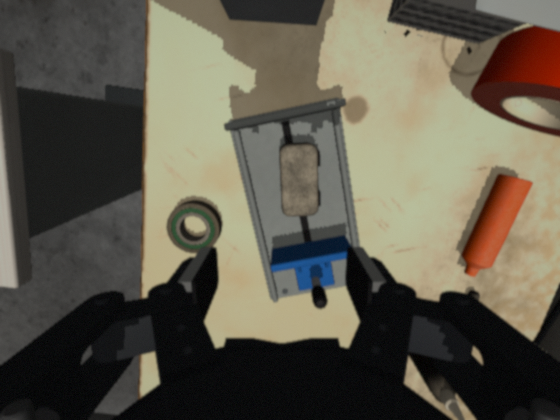

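Run:
```python
from h import *
w=dict(np.load("w1.npz")); c=w["color"].astype(int)
sub=c[130:230,262:335]; d=sub[:,:,0]-sub[:,:,2]
print(c[180,270],c[180,300],c[160,250])
m=np.zeros(c.shape[:2],np.uint8); m[130:230,262:335]=(d>6)*255
m=cv2.morphologyEx(m,cv2.MORPH_OPEN,np.ones((3,3)))
n,l,st,ce=cv2.connectedComponentsWithStats(m); k=1+st[1:,4].argmax(); print(st[k])
pts=np.argwhere(l==k)[:,::-1]; P=unproj(w,pts,44)[:,:2]
r=cv2.minAreaRect(P.astype(np.float32)); print("case top",r)
img=c[85:315,215:370,::-1].astype(np.uint8); img=cv2.resize(img,None,fx=2.6,fy=2.6,interpolation=2)
B=cv2.boxPoints(r); q=(proj(w,np.c_[B,[44]*4])-[215,85]+.5)*2.6
cv2.polylines(img,[q.astype(int).reshape(-1,1,2)],True,(0,255,0),1)
O=np.array([534,23.]);a=np.radians(20)
def rk(x,y,z): return [O[0]+x*np.cos(a)-y*np.sin(a),O[1]+x*np.sin(a)+y*np.cos(a),z]
for poly,col in(([rk(-64,112,63),rk(64,112,63)],(0,0,255)),([rk(-68,-125,8),rk(68,-125,8),rk(68,125,8),rk(-68,125,8)],(255,0,255)),([rk(-56,-125,18),rk(-56,112,18)],(255,255,0)),([rk(56,-125,18),rk(56,112,18)],(255,255,0))):
    q=(proj(w,poly)-[215,85]+.5)*2.6; cv2.polylines(img,[q.astype(int).reshape(-1,1,2)],len(poly)>2,col,1)
cv2.imwrite("pics/w1c.png",img)
```

```text
[118 119 114] [106  98  83] [116 118 111]
[ 279  143   40   74 2739]
case top ((522.370361328125, 59.33168029785156), (44.1409797668457, 84.77337646484375), 9.912861824035645)
```

View pics/w1c.png

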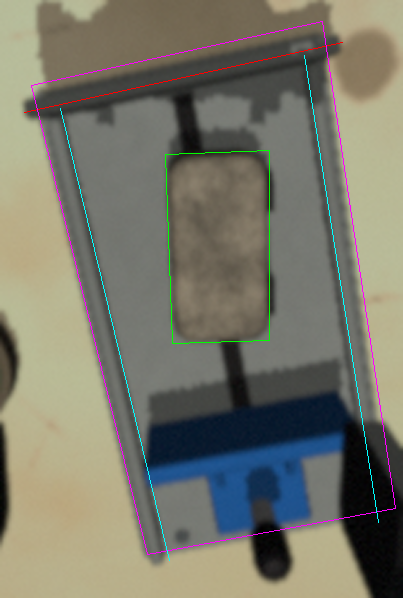

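```bash
python3 -c "
from h import *
plan(522,59.5,12,99.9,6,0.75)"
```

```text
{"claw": [0.75, 0.75, 0.75, 0.75, 0.75, 0.75], "xyz": [[0.01, 0.03, 0.38], [0.01, 0.03, 0.38], [0.01, 0.03, 0.38], [0.01, 0.03, 0.38], [0.01, 0.03, 0.38], [0.0, 0.04, 0.38]], "twist": [[-0.0, -0.0, -0.0016], [-0.0, -0.0, -0.0016], [-0.0, -0.0, -0.0016], [-0.0, -0.0, -0.0016], [-0.0, -0.0, -0.0016], [-0.0, -0.0, -0.0016]]} end [522.5  59.1  12.3] [-1.7999e+02 -3.0000e-02  9.9900e+01]
```

Front-load the lateral shift, then descend.

```bash
python3 -m jog '{"claw":[0.75,0.75,0.75,0.75,0.75,0.75,0.75,0.75],"xyz":[[0.03,0.1,0.3],[0.03,0.09,0.4],[0,0,0.45],[0,0,0.4],[0,0,0.3],[0,0,0.23],[0,0,0.2],[0,0,0]],"twist":[[0,0,-0.005],[0,0,-0.005],[0,0,0],[0,0,0],[0,0,0],[0,0,0],[0,0,0],[0,0,0]]}'
python3 -m jog '{"claw":[0.3,0.3,0.3,0.3,0.3],"xyz":[[0,0,0],[0,0,0],[0,0,0],[0,0,0],[0,0,0]],"twist":[[0,0,0],[0,0,0],[0,0,0],[0,0,0],[0,0,0]]}'
```

```text
clock: 4.15
eef_pos: [521.8, 59.1, 11.2]
tool_rot: [-3.139, -0.001, 1.743]
force: [0.3, 0.1, -0.5]
width: 64.0
gripper_force: 0.0
clock: 4.78
eef_pos: [523.5, 58.9, 13.3]
tool_rot: [3.14, -0.0, 1.743]
force: [0.2, 0.4, 7.0]
width: 43.2
gripper_force: 62.6
```

```bash
python3 -m jog '{"claw":[0.3,0.3,0.3,0.3,0.3,0.3],"xyz":[[0,0,-0.1],[0,0,-0.3],[0,0,-0.4],[0,0,-0.4],[0,0,-0.3],[0,0,0]],"twist":[[0,0,0],[0,0,0],[0,0,0],[0,0,0],[0,0,0],[0,0,0]]}'
python3 -m jog '{"claw":[0.3,0.3,0.3,0.3,0.3,0.3,0.3,0.3,0.3,0.3,0.3,0.3],"xyz":[[-0.2,-0.04,0],[-0.35,-0.08,0],[-0.45,-0.1,0],[-0.45,-0.1,0],[-0.45,-0.1,0],[-0.45,-0.1,0],[-0.45,-0.1,0],[-0.4,-0.1,0],[-0.4,-0.1,0],[-0.25,-0.06,0],[-0.09,-0.03,0],[0,0,0]],"twist":[[0,0,0],[0,0,0],[0,0,0],[0,0,0],[0,0,0],[0,0,0],[0,0,0],[0,0,0],[0,0,0],[0,0,0],[0,0,0],[0,0,0]]}'
```

```text
clock: 5.52
eef_pos: [524.1, 58.7, 164.3]
tool_rot: [3.137, 0.0, 1.742]
force: [-0.1, 0.9, -4.1]
width: 43.2
gripper_force: 62.3
clock: 7.02
eef_pos: [499.7, -344.5, 161.1]
tool_rot: [-3.14, -0.002, 1.742]
force: [0.1, 0.6, -3.8]
width: 43.1
gripper_force: 62.2
```

```bash
python3 -m jog '{"claw":[0.3,0.3,0.3,0.3,0.3,0.3,0.3],"xyz":[[0,0,0.3],[0,0,0.4],[0,0,0.35],[0,0,0.25],[0,0,0.1],[0,0,0.06],[0,0,0]],"twist":[[0,0,0],[0,0,0],[0,0,0],[0,0,0],[0,0,0],[0,0,0],[0,0,0]]}'
python3 -m jog '{"claw":[0.3,0.3],"xyz":[[0,0,0.02],[0,0,0]],"twist":[[0,0,0],[0,0,0]]}'
```

```text
clock: 7.9
eef_pos: [501.0, -344.9, 16.7]
tool_rot: [3.141, 0.0, 1.743]
force: [-0.8, -0.8, -3.7]
width: 43.4
gripper_force: 62.0
clock: 8.15
eef_pos: [500.8, -345.4, 14.8]
tool_rot: [3.141, 0.001, 1.742]
force: [0.1, 0.6, -3.9]
width: 42.8
gripper_force: 62.0
```

```bash
python3 -m jog '{"claw":[0.3,0.3,0.3],"xyz":[[0,0,0.02],[0,0,0.01],[0,0,0]],"twist":[[0,0,0],[0,0,0],[0,0,0]]}'
python3 -m jog '{"claw":[0.3,0.3],"xyz":[[0,0,0.01],[0,0,0]],"twist":[[0,0,0],[0,0,0]]}'
```

```text
clock: 8.52
eef_pos: [500.5, -345.2, 11.4]
tool_rot: [3.142, -0.0, 1.742]
force: [0.4, 0.0, -3.2]
width: 43.3
gripper_force: 62.1
clock: 8.78
eef_pos: [500.5, -345.3, 11.4]
tool_rot: [3.141, -0.0, 1.742]
force: [-2.5, 1.2, 5.4]
width: 42.9
gripper_force: 63.3
```

```bash
python3 -m jog '{"claw":[0.7,0.7,0.7,0.7,0.7,0.7,0.7,0.7,0.7],"xyz":[[0,0,0],[0,0,0],[0,0,0],[0,0,-0.1],[0,0,-0.3],[0,0,-0.6],[0,0,-0.6],[0,0,-0.6],[0,0,-0.6]],"twist":[[0,0,0],[0,0,0],[0,0,0],[0,0,0],[0,0,0],[0,0,0],[0,0,0],[0,0,0],[0,0,0]]}'
python3 -m jog '{"claw":[1,1,1,1,1,1,1,1,1,1,1,1],"xyz":[[0.3,0.05,0],[0.4,0.06,0],[0.5,0.06,0],[0.5,0.06,0],[0.5,0.06,0],[0.5,0.06,0],[0.5,0.06,0],[0.5,0.06,0],[0.45,0.06,0],[0.35,0.05,0],[0.2,0.04,0],[0,0,0]],"twist":[[0,0,0],[0,0,0],[0,0,0],[0,0,0],[0,0,0],[0,0,0],[0,0,0],[0,0,0],[0,0,0],[0,0,0],[0,0,0],[0,0,0]]}'
python3 - <<'E'
from h import *
w=shot("wrist","pics/w2.png"); np.savez("w2.npz",**w)
for l in("rack","carton"): print(l,[(round(b["score"],2),[round(v) for v in b["rect"]]) for b in optics.boxes_of("wrist",l)][:3])
E
```

```text
clock: 9.9
eef_pos: [500.2, -345.1, 293.1]
tool_rot: [3.141, 0.001, 1.742]
force: [1.9, -0.3, -0.2]
width: 59.9
gripper_force: 0.0
clock: 11.4
eef_pos: [481.1, 130.0, 290.7]
tool_rot: [3.141, -0.001, 1.746]
force: [-0.6, -0.1, 0.2]
width: 85.4
gripper_force: 0.0
rack [(0.83, [244, 167, 109, 169])]
carton [(0.81, [240, 61, 102, 47])]
```

View pics/w2.png

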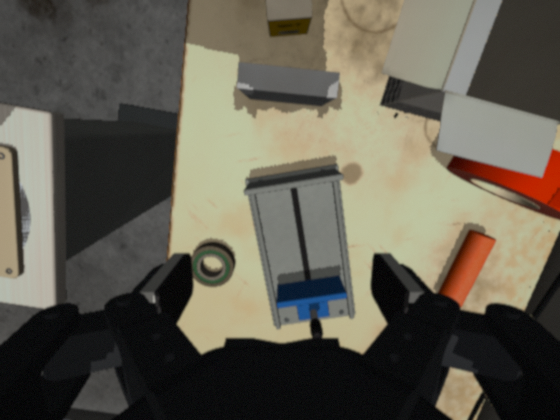

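Run:
```python
from h import *
c=cv2.imread("pics/w2.png")
a=cv2.resize(c[55:202,232:360],None,fx=4,fy=4,interpolation=2)
b=cv2.resize(c[270:340,255:365],None,fx=2.5,fy=2.5,interpolation=2)
o=np.zeros((600,800,3),np.uint8); o[:a.shape[0],:a.shape[1]]=a; o[:b.shape[0],520:520+b.shape[1]]=b
for k in range(0,512,80): cv2.putText(o,str(k),(k,598),0,.35,(255,255,255),1)
cv2.imwrite("pics/w2c.png",o)
```

```text
(no output)
```

View pics/w2c.png

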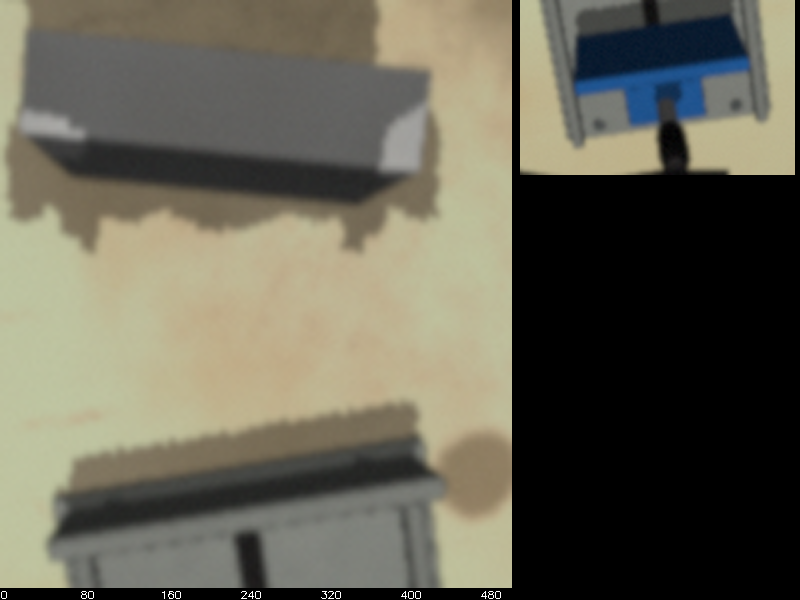

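Run:
```python
from h import *
from scipy.optimize import least_squares
w=dict(np.load("w2.npz"))
A=lambda *p:(np.array(p)+.5)/4-.5+[232,55]; B=lambda *p:(np.array(p)-[520,0]+.5)/2.5-.5+[255,270]
ct=A((25,32),(430,70),(420,172),(20,135)); P=unproj(w,ct,118)[:,:2]; print("carton top",P.round(1),cv2.minAreaRect(P.astype(np.float32)))
print("bottom front",unproj(w,A((75,175),(362,203)),0).round(1))
P=unproj(w,A((50,557),(442,497)),63);print("plate",P.round(1),np.hypot(*(P[1]-P[0])[:2]), np.degrees(np.arctan2(*(P[1]-P[0])[[1,0]])))
obs=np.r_[A((50,557),(442,497)),B((577,145),(768,118))]
mod=np.array([[-64,112,63],[64,112,63],[-68,-125,12],[68,-125,12]],float)
def f(v):
    a=v[2];M=np.c_[v[0]+mod[:,0]*np.cos(a)-mod[:,1]*np.sin(a),v[1]+mod[:,0]*np.sin(a)+mod[:,1]*np.cos(a),mod[:,2]]
    return (proj(w,M)-obs).ravel()
r=least_squares(f,[534,23,.35]);print("rack",r.x[:2],np.degrees(r.x[2]),r.fun.round(1))
a=r.x[2];print("wall",r.x[0]-112*np.sin(a),r.x[1]+112*np.cos(a))
k=unproj(w,B((675,170)),75);print("knob?",k)
bl=(w["color"].astype(int));m=(bl[:,:,2]>bl[:,:,0]+40);m[:270]=0
```

```text
carton top [[416.7 246.7]
 [515.  255.5]
 [517.8 232.2]
 [418.6 223.4]] ((467.19683837890625, 239.48538208007812), (99.57504272460938, 23.43154525756836), 5.100687503814697)
bottom front [[420.1 224.9   0. ]
 [518.7 233.2   0. ]]
plate [[436.3 106.   63. ]
 [554.4 146.5  63. ]] 124.93093933040025 18.915461080637026
rack [533.72587504  20.26219066] 19.796805911619117 [-0.8  1.5  1.4 -0.4 -3.5  0.1  2.7 -1.2]
wall 495.79310261267136 125.64295160285225
knob? [[567.64087302 -78.65444417  75.        ]]
```

Run:
```python
from h import *
w=dict(np.load("w2.npz")); g=w["color"].astype(float).mean(2)
C=[]
for r in range(192,276):
    u0=int(round(294+(r-190)*13/90)); s=g[r,u0-8:u0+9]; wt=np.clip(np.median(s)-15-s,0,None)
    if wt.sum()>60: C.append([(wt*np.arange(u0-8,u0+9)).sum()/wt.sum(),r])
C=np.array(C);P=unproj(w,C,8)[:,:2];
l=cv2.fitLine(P.astype(np.float32),cv2.DIST_HUBER,0,.01,.01).ravel()
print(len(C),"slot",l,np.degrees(np.arctan2(l[1],l[0]))-90, "x at y=126:",l[2]+l[0]/l[1]*(126-l[3]))
# blue keeper top edge
c=w["color"].astype(int); m=(c[:,:,2]>c[:,:,0]+25)&(c[:,:,2]>40); m[:250]=0
ys,xs=np.where(m); print(xs.min(),xs.max(),ys.min(),ys.max())
# plate top inner edge: strongest bright->... per column gradient
E=[]
gb=cv2.GaussianBlur(g,(3,3),0)
for u in range(252,336,3): print(u,g[172:200,u].round().astype(int).tolist())
```

```text
84 slot [ 3.3373600e-01 -9.4266659e-01  5.2925592e+02  3.2049213e+01] -160.5043 x at y=126: 495.99414
276 346 277 320
252 [114, 115, 115, 112, 108, 93, 75, 69, 68, 61, 50, 41, 40, 40, 39, 49, 73, 96, 112, 119, 122, 117, 112, 113, 114, 116, 117, 114]
255 [113, 114, 113, 110, 98, 79, 70, 68, 65, 58, 45, 39, 37, 36, 42, 56, 81, 105, 117, 122, 118, 107, 93, 89, 85, 82, 85, 89]
258 [112, 114, 113, 107, 94, 73, 67, 63, 52, 44, 40, 38, 39, 39, 47, 70, 96, 111, 119, 121, 117, 116, 119, 123, 124, 123, 123, 121]
261 [112, 112, 109, 98, 80, 67, 64, 57, 47, 40, 38, 37, 36, 41, 56, 81, 104, 117, 121, 119, 117, 117, 121, 125, 125, 125, 124, 124]
264 [112, 112, 106, 91, 76, 69, 68, 61, 50, 41, 37, 38, 38, 47, 71, 95, 112, 119, 121, 118, 117, 120, 123, 125, 124, 124, 124, 126]
267 [111, 107, 97, 78, 69, 70, 65, 58, 45, 38, 38, 38, 40, 55, 80, 103, 116, 121, 120, 117, 117, 123, 125, 126, 126, 124, 124, 124]
270 [111, 106, 92, 75, 70, 68, 63, 52, 41, 37, 37, 38, 48, 69, 95, 111, 118, 120, 116, 111, 115, 122, 126, 126, 126, 125, 125, 124]
273 [107, 99, 85, 73, 68, 69, 58, 46, 38, 37, 39, 40, 53, 77, 10
[... 2041 characters left out ...]
126, 126, 126]
321 [37, 37, 36, 38, 52, 79, 102, 115, 120, 119, 117, 119, 125, 126, 126, 125, 126, 127, 126, 126, 126, 127, 126, 127, 127, 126, 126, 127]
324 [35, 37, 38, 46, 65, 91, 109, 117, 119, 113, 108, 113, 123, 127, 127, 127, 127, 127, 127, 128, 125, 126, 126, 126, 126, 125, 127, 127]
327 [37, 36, 40, 53, 79, 103, 117, 120, 120, 118, 119, 125, 127, 129, 127, 127, 128, 127, 127, 126, 126, 127, 126, 126, 125, 125, 125, 125]
330 [37, 37, 46, 68, 91, 112, 119, 120, 114, 108, 111, 120, 125, 125, 126, 126, 128, 127, 127, 126, 125, 125, 126, 126, 125, 124, 124, 126]
333 [36, 41, 52, 78, 103, 118, 121, 119, 113, 103, 93, 92, 89, 85, 82, 86, 91, 93, 92, 95, 93, 92, 95, 104, 109, 109, 112, 112]
```

Run:
```python
from h import *
w=dict(np.load("w2.npz"))
P=unproj(w,[(252,194),(330,181),(252,188.3),(333,175.1)],63);print(P.round(1))
for i in(0,2):
    d=P[i+1]-P[i];print(np.degrees(np.arctan2(d[1],d[0])), "y on x=495.8:",P[i,1]+d[1]/d[0]*(495.8-P[i,0]))
plan(467.3,239.5,200,185.1,8,1)
```

```text
[[446.1 107.6  63. ]
 [540.1 141.2  63. ]
 [445.  114.9  63. ]
 [542.1 149.2  63. ]]
19.6959793379544 y on x=495.8: 125.37687721636122
19.43955031541418 y on x=495.8: 132.80191900714323
{"claw": [1, 1, 1, 1, 1, 1, 1, 1], "xyz": [[0.14, 0.01, 0.11], [0.14, 0.03, 0.11], [0.13, 0.06, 0.11], [0.12, 0.08, 0.12], [0.1, 0.1, 0.11], [0.08, 0.12, 0.12], [0.06, 0.13, 0.11], [0.03, 0.13, 0.12]], "twist": [[-0.0, 0.0, -0.0593], [-0.0, 0.0, -0.0593], [-0.0, 0.0, -0.0593], [-0.0, 0.0, -0.0593], [-0.0, 0.0, -0.0593], [-0.0, 0.0, -0.0593], [-0.0, 0.0, -0.0593], [-0.0, 0.0, -0.0593]]} end [467.  239.2 199.5] [-1.7996e+02  1.0000e-02 -1.7488e+02]
```

```bash
python3 -m jog '{"claw":[1,1,1,1,1,1,1,1,1],"xyz":[[0.14,0.01,0.11],[0.14,0.03,0.11],[0.13,0.06,0.11],[0.12,0.08,0.12],[0.1,0.1,0.11],[0.08,0.12,0.12],[0.06,0.13,0.11],[0.03,0.13,0.12],[0,0,0]],"twist":[[0,0,-0.0593],[0,0,-0.0593],[0,0,-0.0593],[0,0,-0.0593],[0,0,-0.0593],[0,0,-0.0593],[0,0,-0.0593],[0,0,-0.0593],[0,0,0]]}'
python3 -c "
from h import *
plan(467.3,239.5,82,185.1,5,1)"
```

```text
clock: 12.68
eef_pos: [466.5, 239.9, 198.7]
tool_rot: [-3.141, -0.002, -3.053]
force: [0.1, -0.7, -0.6]
width: 85.4
gripper_force: 0.0
{"claw": [1, 1, 1, 1, 1], "xyz": [[-0.0, -0.0, 0.23], [-0.0, -0.0, 0.23], [-0.0, -0.0, 0.24], [-0.0, -0.0, 0.23], [-0.01, -0.0, 0.24]], "twist": [[-0.0, -0.0001, -0.0], [-0.0, -0.0001, -0.0], [-0.0, -0.0001, -0.0], [-0.0, -0.0001, -0.0], [-0.0, -0.0001, -0.0]]} end [467.4 239.9  81.7] [-1.7997e+02 -1.0000e-02 -1.7492e+02]
```

```bash
python3 -m jog '{"claw":[1,1,1,1,1,0.6,0.45,0.35,0.3,0.25,0.2],"xyz":[[0,0,0.2],[0,0,0.3],[0,0,0.3],[0,0,0.25],[0,0,0.12],[0,0,0],[0,0,0],[0,0,0],[0,0,0],[0,0,0],[0,0,0]],"twist":[[0,0,0],[0,0,0],[0,0,0],[0,0,0],[0,0,0],[0,0,0],[0,0,0],[0,0,0],[0,0,0],[0,0,0],[0,0,0]]}'
python3 -m jog '{"claw":[0.1,0.1,0.1,0.1,0.1,0.1,0.1],"xyz":[[0,0,0],[0,0,0],[0,0,-0.1],[0,0,-0.3],[0,0,-0.3],[0,0,-0.3],[0,0,0]],"twist":[[0,0,0],[0,0,0],[0,0,0],[0,0,0],[0,0,0],[0,0,0],[0,0,0]]}'
python3 -c "
from h import *
s=shot('side','pics/s1.png')
plan(501.1,110.3,182,199.6,8,0.1)"
```

```text
clock: 14.05
eef_pos: [467.2, 241.0, 83.0]
tool_rot: [3.141, 0.001, -3.051]
force: [-1.2, -0.9, 5.6]
width: 23.0
gripper_force: 59.2
clock: 14.92
eef_pos: [468.0, 241.6, 184.6]
tool_rot: [3.14, 0.004, -3.05]
force: [1.0, 0.3, -1.5]
width: 23.4
gripper_force: 58.8
{"claw": [0.1, 0.1, 0.1, 0.1, 0.1, 0.1, 0.1, 0.1], "xyz": [[-0.03, -0.17, 0.0], [-0.02, -0.17, 0.0], [-0.02, -0.17, 0.0], [-0.01, -0.17, 0.0], [-0.01, -0.17, 0.0], [-0.0, -0.17, 0.0], [0.01, -0.16, 0.01], [0.01, -0.17, 0.0]], "twist": [[0.0, 0.0001, -0.01], [0.0, 0.0001, -0.01], [0.0, 0.0001, -0.01], [0.0, 0.0001, -0.01], [0.0, 0.0001, -0.01], [0.0, 0.0001, -0.01], [0.0, 0.0001, -0.01], [0.0, 0.0001, -0.01]]} end [500.8 109.7 182. ] [ 1.7996e+02 -4.0000e-02 -1.6038e+02]
```

```bash
python3 -m jog '{"claw":[0.1,0.1,0.1,0.1,0.1,0.1,0.1,0.1,0.1],"xyz":[[-0.03,-0.17,0],[-0.02,-0.17,0],[-0.02,-0.17,0],[-0.01,-0.17,0],[-0.01,-0.17,0],[0,-0.17,0],[0.01,-0.16,0],[0.01,-0.17,0],[0,0,0]],"twist":[[0,0,-0.01],[0,0,-0.01],[0,0,-0.01],[0,0,-0.01],[0,0,-0.01],[0,0,-0.01],[0,0,-0.01],[0,0,-0.01],[0,0,0]]}'
python3 -c "
from h import *
shot('wrist','pics/w3.png')
a=cv2.imread('pics/w3.png'); shot('side','pics/s2.png'); b=cv2.imread('pics/s2.png')[150:280,190:330]
b=cv2.resize(b,None,fx=2.8,fy=2.8); o=np.zeros((420,800,3),np.uint8);o[:,:400]=a[:,80:480];o[:364,400:792]=b
cv2.imwrite('pics/c3.png',o)
s=readout.read_state();print(s['eef_pos'],s['force']); plan(501.1,110.3,93,199.6,6,0.1)"
```

```text
clock: 16.1
eef_pos: [499.8, 107.9, 181.0]
tool_rot: [-3.141, -0.003, -2.802]
force: [-1.1, 0.2, -0.6]
width: 23.0
gripper_force: 58.7
[499.80976352 109.99470394 181.5238018 ] [ 0.23118058  0.21288425 -0.76793731]
{"claw": [0.1, 0.1, 0.1, 0.1, 0.1, 0.1], "xyz": [[-0.0, -0.0, 0.15], [-0.0, -0.0, 0.15], [-0.0, -0.0, 0.15], [-0.0, -0.0, 0.15], [-0.01, -0.0, 0.14], [-0.0, -0.0, 0.15]], "twist": [[0.0, -0.0001, -0.0], [0.0, -0.0001, -0.0], [0.0, -0.0001, -0.0], [0.0, -0.0001, -0.0], [0.0, -0.0001, -0.0], [0.0, -0.0001, -0.0]]} end [500.7 110.4  92.5] [ 1.7995e+02  2.0000e-02 -1.6040e+02]
```

View pics/c3.png

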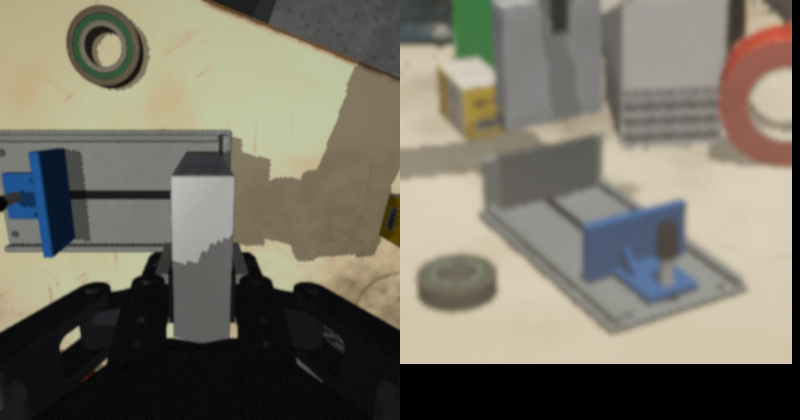

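```bash
python3 -m jog '{"claw":[0.1,0.1,0.1,0.1,0.1,0.1,0.1,0.1],"xyz":[[0,0,0.2],[0,0,0.2],[0,0,0.2],[0,0,0.13],[0,0,0.08],[0,0,0.05],[0,0,0.01],[0,0,0]],"twist":[[0,0,0],[0,0,0],[0,0,0],[0,0,0],[0,0,0],[0,0,0],[0,0,0],[0,0,0]]}'
python3 -m jog '{"claw":[0.1,0.1,0.1],"xyz":[[0,0,0.01],[0,0,0.01],[0,0,0]],"twist":[[0,0,0],[0,0,0],[0,0,0]]}'
```

```text
clock: 17.2
eef_pos: [500.8, 109.6, 95.6]
tool_rot: [-3.142, 0.001, -2.799]
force: [-0.6, 0.4, -1.3]
width: 23.2
gripper_force: 58.8
clock: 17.58
eef_pos: [500.5, 109.5, 93.3]
tool_rot: [3.142, -0.0, -2.799]
force: [0.2, 0.1, -1.3]
width: 23.3
gripper_force: 58.8
```

```bash
python3 -m jog '{"claw":[0.1,0.1,0.1],"xyz":[[0,0,0.01],[0,0,0.005],[0,0,0]],"twist":[[0,0,0],[0,0,0],[0,0,0]]}'
python3 -m jog '{"claw":[0.1,0.1,0.1],"xyz":[[0,0.01,0],[0,0.01,0],[0,0,0]],"twist":[[0,0,0],[0,0,0],[0,0,0]]}'
python3 -m jog '{"claw":[0.1,0.1,0.1],"xyz":[[0,0.01,0],[0,0,0],[0,0,0]],"twist":[[0,0,0],[0,0,0],[0,0,0]]}'
```

```text
clock: 17.95
eef_pos: [500.5, 109.5, 91.7]
tool_rot: [3.142, -0.0, -2.799]
force: [-0.2, 0.2, -1.3]
width: 23.2
gripper_force: 58.8
clock: 18.32
eef_pos: [499.8, 111.6, 91.8]
tool_rot: [3.141, 0.0, -2.799]
force: [0.3, 0.1, -1.0]
width: 23.4
gripper_force: 58.8
clock: 18.7
eef_pos: [499.5, 112.4, 91.8]
tool_rot: [3.142, -0.0, -2.799]
force: [-0.1, -0.1, -0.7]
width: 23.3
gripper_force: 58.8
```

```bash
python3 -m jog '{"claw":[0.1,0.1,0.1],"xyz":[[0,0,0.01],[0,0,0.005],[0,0,0]],"twist":[[0,0,0],[0,0,0],[0,0,0]]}'
python3 -m jog '{"claw":[0.1,0.1,0.1],"xyz":[[0,0.01,0],[0,0,0],[0,0,0]],"twist":[[0,0,0],[0,0,0],[0,0,0]]}'
```

```text
clock: 19.08
eef_pos: [499.5, 112.3, 91.0]
tool_rot: [-3.141, 0.0, -2.799]
force: [-1.8, -0.2, 8.0]
width: 23.7
gripper_force: 59.9
clock: 19.45
eef_pos: [499.5, 112.5, 91.0]
tool_rot: [-3.141, 0.0, -2.8]
force: [-1.2, -1.9, 6.0]
width: 23.1
gripper_force: 59.8
```

```bash
python3 -m jog '{"claw":[0.1,0.1,0.1],"xyz":[[0,0.01,-0.005],[0,0,0],[0,0,0]],"twist":[[0,0,0],[0,0,0],[0,0,0]]}'
python3 -m jog '{"claw":[0.1,0.1,0.1],"xyz":[[0,0.01,0],[0,0,0],[0,0,0]],"twist":[[0,0,0],[0,0,0],[0,0,0]]}'
```

```text
clock: 19.82
eef_pos: [499.3, 113.5, 91.0]
tool_rot: [-3.141, 0.0, -2.799]
force: [0.7, -3.7, 4.4]
width: 23.2
gripper_force: 59.5
clock: 20.2
eef_pos: [499.3, 113.7, 91.0]
tool_rot: [-3.14, 0.0, -2.8]
force: [1.4, -6.8, 5.0]
width: 23.0
gripper_force: 59.6
```

```bash
python3 -m jog '{"claw":[0.1,0.3,0.4,0.5,0.6,0.6,0.6,0.6,0.6,0.6],"xyz":[[0,-0.01,0],[0,0,0],[0,0,0],[0,0,0],[0,0,0],[0,0,-0.1],[0,0,-0.4],[0,0,-0.4],[0,0,-0.3],[0,0,0]],"twist":[[0,0,0],[0,0,0],[0,0,0],[0,0,0],[0,0,0],[0,0,0],[0,0,0],[0,0,0],[0,0,0],[0,0,0]]}'
python3 - <<'E'
from h import *
t=shot("top","pics/t4.png"); s=shot("side","pics/s4.png"); np.savez("t4.npz",**t)
c=t["color"].astype(int); m=((c[:,:,2]>c[:,:,0]+30)).astype(np.uint8)
plan(569,-74,210,110,10,0.6)
o=np.zeros((520,800,3),np.uint8)
a=cv2.resize(cv2.imread("pics/s4.png")[130:380,190:370],(374,520)); b=cv2.resize(cv2.imread("pics/t4.png")[170:260,250:355],None,fx=4,fy=4)
o[:,:374]=a;o[:360,376:796]=b; cv2.imwrite("pics/c4.png",o)
E
```

```text
clock: 21.45
eef_pos: [500.4, 114.8, 213.6]
tool_rot: [-3.141, 0.006, -2.799]
force: [0.2, -0.0, 0.4]
width: 51.3
gripper_force: 0.0
{"claw": [0.6, 0.6, 0.6, 0.6, 0.6, 0.6, 0.6, 0.6, 0.6, 0.6], "xyz": [[-0.0, -0.2, 0.0], [-0.03, -0.2, 0.0], [-0.07, -0.19, 0.0], [-0.09, -0.18, 0.0], [-0.12, -0.16, 0.0], [-0.14, -0.14, 0.0], [-0.17, -0.11, 0.0], [-0.18, -0.09, 0.0], [-0.19, -0.06, 0.0], [-0.2, -0.03, 0.01]], "twist": [[0.0, 0.0, 0.0498], [0.0, 0.0, 0.0498], [0.0, 0.0, 0.0498], [0.0, 0.0, 0.0498], [0.0, 0.0, 0.0498], [0.0, 0.0, 0.0498], [0.0, 0.0, 0.0498], [0.0, 0.0, 0.0498], [0.0, 0.0, 0.0498], [0.0, 0.0, 0.0498]]} end [568.8 -74.1 210. ] [179.99   0.   109.98]
```

View pics/c4.png

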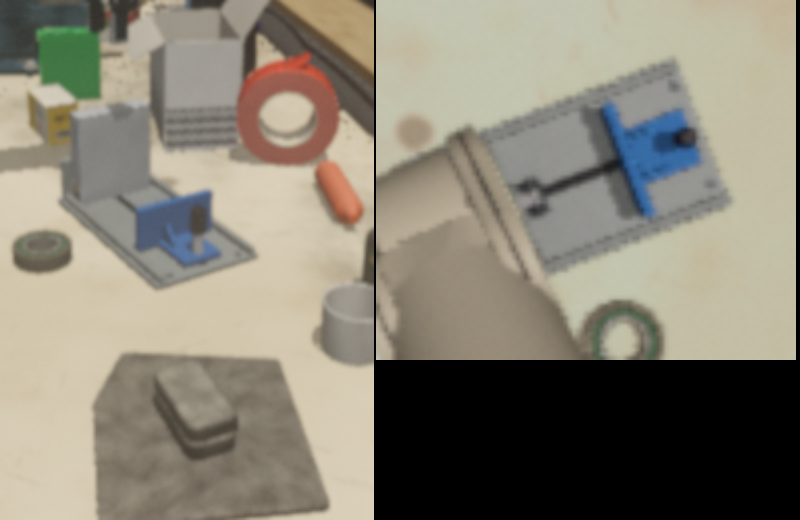

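Run:
```python
from h import *
t=dict(np.load("t4.npz")); print(unproj(t,[(327.4,204.1)],75))
w=dict(np.load("w1.npz")); print(unproj(w,[(215+272/2.6,85+563/2.6)],75))
s=shot("side"); k=520/250
print(unproj(s,[(190+198/k,130+211/k)],70))
```

```text
[[566.95919312 -72.8189208   75.        ]]
[[566.12458423 -72.90692388  75.        ]]
[[570.3434037  -76.73315334  70.        ]]
```

```bash
python3 -m jog '{"claw":[0.6,0.6,0.6,0.6,0.6,0.6,0.6,0.6,0.6,0.6,0.6],"xyz":[[0,-0.2,0],[-0.03,-0.2,0],[-0.07,-0.19,0],[-0.09,-0.18,0],[-0.12,-0.16,0],[-0.14,-0.14,0],[-0.17,-0.11,0],[-0.18,-0.09,0],[-0.19,-0.06,0],[-0.2,-0.03,0],[0,0,0]],"twist":[[0,0,0.0498],[0,0,0.0498],[0,0,0.0498],[0,0,0.0498],[0,0,0.0498],[0,0,0.0498],[0,0,0.0498],[0,0,0.0498],[0,0,0.0498],[0,0,0.0498],[0,0,0]]}'
```

```text
clock: 22.98
eef_pos: [568.4, -75.5, 209.4]
tool_rot: [-3.139, 0.001, 1.919]
force: [-0.1, 0.1, -0.4]
width: 51.4
gripper_force: 0.0
```

```bash
python3 -m jog '{"claw":[0.6,0.6,0.6,0.6,0.6,0.6,0.6],"xyz":[[0.01,-0.01,0.25],[0,0,0.4],[0,0,0.4],[0,0,0.35],[0,0,0.2],[0,0,0.06],[0,0,0]],"twist":[[0,0,0.0025],[0,0,0],[0,0,0],[0,0,0],[0,0,0],[0,0,0],[0,0,0]]}'
python3 -m jog '{"claw":[0.4,0.3,0.2,0.1,0.1,0.1],"xyz":[[0,0,0],[0,0,0],[0,0,0],[0,0,0],[0,0,0],[0,0,0]],"twist":[[0,0,0],[0,0,0],[0,0,0],[0,0,0],[0,0,0],[0,0,0]]}'
```

```text
clock: 23.85
eef_pos: [567.5, -72.7, 44.6]
tool_rot: [-3.141, -0.001, 1.914]
force: [-0.8, -0.4, 0.4]
width: 51.2
gripper_force: 0.0
clock: 24.6
eef_pos: [567.7, -73.5, 45.7]
tool_rot: [3.141, 0.0, 1.912]
force: [-0.9, -0.3, 7.5]
width: 16.0
gripper_force: 58.4
```

```bash
python3 -m jog '{"claw":[0.1,0.1,0.1,0.1,0.1,0.1,0.1,0.1,0.1,0.1],"xyz":[[0.05,0,0],[0.1,0,0],[0.15,0,0],[0.2,0,0],[0.2,0,0],[0.2,0,0],[0.15,0,0],[0.1,0,0],[0.05,0,0],[0,0,0]],"twist":[[0,0,0],[0,0,0],[0,0,0],[0,0,0],[0,0,0],[0,0,0],[0,0,0],[0,0,0],[0,0,0],[0,0,0]]}'
python3 -m jog '{"claw":[0.1,0.1,0.1,0.1],"xyz":[[0.03,0,0],[0.03,0,0],[0,0,0],[0,0,0]],"twist":[[0,0,0],[0,0,0],[0,0,0],[0,0,0]]}'
```

```text
clock: 25.85
eef_pos: [527.4, 40.6, 45.7]
tool_rot: [3.141, -0.001, 1.912]
force: [-2.6, 0.8, 9.5]
width: 15.5
gripper_force: 59.2
clock: 26.35
eef_pos: [525.7, 45.4, 45.7]
tool_rot: [3.141, -0.0, 1.912]
force: [-2.9, -0.4, 7.9]
width: 15.9
gripper_force: 59.1
```

```bash
for i in 1 ; do python3 -m jog '{"claw":[0.1,0.1,0.1,0.1],"xyz":[[0.02,0,0],[0.02,0,0],[0,0,0],[0,0,0]],"twist":[[0,0,0],[0,0,0],[0,0,0],[0,0,0]]}'; done
python3 -m jog '{"claw":[0.1,0.1,0.1],"xyz":[[0.02,0,0],[0,0,0],[0,0,0]],"twist":[[0,0,0],[0,0,0],[0,0,0]]}'
```

```text
clock: 26.85
eef_pos: [524.4, 49.0, 45.7]
tool_rot: [3.141, 0.0, 1.912]
force: [-1.1, -0.5, 7.9]
width: 16.0
gripper_force: 59.1
clock: 27.22
eef_pos: [523.8, 50.9, 45.7]
tool_rot: [3.141, 0.0, 1.912]
force: [-1.3, -1.1, 8.0]
width: 16.3
gripper_force: 59.1
```

```bash
python3 -m jog '{"claw":[0.1,0.1,0.1],"xyz":[[0.02,0,0],[0,0,0],[0,0,0]],"twist":[[0,0,0],[0,0,0],[0,0,0]]}'
python3 -m jog '{"claw":[0.1,0.1,0.1],"xyz":[[0.02,0,0],[0,0,0],[0,0,0]],"twist":[[0,0,0],[0,0,0],[0,0,0]]}'
```

```text
clock: 27.6
eef_pos: [523.1, 52.7, 45.7]
tool_rot: [3.141, 0.0, 1.911]
force: [-1.5, -0.9, 8.7]
width: 15.9
gripper_force: 59.1
clock: 27.98
eef_pos: [522.9, 53.3, 45.6]
tool_rot: [3.141, 0.002, 1.911]
force: [-0.8, -4.2, 7.0]
width: 15.9
gripper_force: 59.0
```

```bash
python3 -m jog '{"claw":[0.1,0.1,0.1],"xyz":[[0.01,0,0],[0,0,0],[0,0,0]],"twist":[[0,0,0],[0,0,0],[0,0,0]]}'
python3 -m jog '{"claw":[0.1,0.1,0.1],"xyz":[[0.01,0,0],[0,0,0],[0,0,0]],"twist":[[0,0,0],[0,0,0],[0,0,0]]}'
```

```text
clock: 28.35
eef_pos: [522.9, 53.3, 45.7]
tool_rot: [3.14, 0.003, 1.91]
force: [-1.5, -6.2, 7.8]
width: 15.8
gripper_force: 58.9
clock: 28.72
eef_pos: [522.9, 53.3, 45.6]
tool_rot: [3.14, 0.004, 1.909]
force: [0.2, -7.9, 6.4]
width: 15.7
gripper_force: 58.8
```

```bash
python3 -m jog '{"claw":[0.1,0.1,0.2,0.35,0.5,0.5,0.5,0.5,0.5,0.5,0.5,0.5],"xyz":[[-0.02,0,0],[0,0,0],[0,0,0],[0,0,0],[0,0,0],[0,0,0],[0,0,-0.1],[0,0,-0.3],[0,0,-0.5],[0,0,-0.5],[0,0,-0.4],[0,0,0]],"twist":[[0,0,0],[0,0,0],[0,0,0],[0,0,0],[0,0,0],[0,0,0],[0,0,0],[0,0,0],[0,0,0],[0,0,0],[0,0,0],[0,0,0]]}'
python3 - <<'E'
from h import *
shot("wrist","pics/w5.png"); shot("side","pics/s5.png")
o=np.zeros((520,800,3),np.uint8)
o[:,:374]=cv2.resize(cv2.imread("pics/s5.png")[130:380,190:370],(374,520)); o[:420,376:796]=cv2.imread("pics/w5.png")[:,70:490]; cv2.imwrite("pics/c5.png",o)
E
```

```text
clock: 30.22
eef_pos: [524.4, 55.0, 228.5]
tool_rot: [3.134, 0.001, 1.912]
force: [-0.0, 0.5, -1.1]
width: 42.4
gripper_force: 0.0
```

View pics/c5.png

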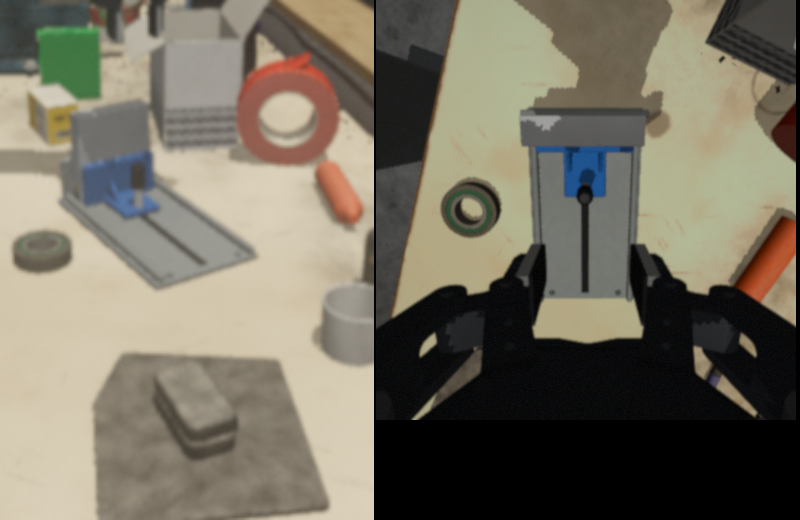

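The carton stands straight between keeper and end plate, the case lies flat mid-plate, and the other things look undisturbed. I'm handing in the job.

```bash
python3 -c "
from cell import order
print(order.finish_job())"
```

```text
the job is handed in; nothing more can be done
None
```

The job is handed in at about 30 s on the clock: the tool case lies flat near the middle of the steel plate, the silver carton stands in line at the end plate with the keeper pushed snugly against it, and the yellow-and-white box, bearing and bottle were not touched; no verdict came back.

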